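Weigh a bisque test piece with tongs

TASK

Weigh the bisque test piece without fingering it: first set the small terracotta bowl gently, upright and centred on the pan of the spring balance and let go of it. Then take up the steel tongs, close them on the small bisque test piece standing on the kiln shelf, and lift it over the bowl, with clear air between its foot and the bowl's rim. Finish while still holding it there in the tongs; do not touch the piece with the gripper itself, and leave the other things on the bench where they are.

Things in the scene. Friction and masses are not known exactly. Their poses are not given: they have to be found in the camera images.
- bowl_mid (a point): the weighing bowl: open terracotta bowl, 45 mm high; foot 38 mm wide, flaring to a nearly straight collar (18 mm up to the rim) 56 to 58 mm in outer diameter, wall 4 mm, 95 to 160 g. This point is on its axis, half-way up (22.5 mm above its underside); z is up. It starts on the bench
- bowl: the same weighing bowl; origin at the centre of its underside
- pan_center (a point): centre of the top face of the balance pan: a flat steel disc, 110 mm in diameter, 5 mm thick, with a darker 62 mm disc marked in its middle, about 92 mm above the bench. z is up.
- pan (a joint): how far the pan is pressed down, in m: 0 unloaded, stop at 0.015. Spring 500 N/m, so the bowl sinks it by about 2 to 3 mm and about 6 to 7 N pushes it to the stop
- tongs_grip (a point): steel tongs lying level, arms side by side, on a wooden rest: point midway between the two arms where to squeeze, near the centre of mass, half-way up the arms, 32 mm above the bench. x points to the jaws, y from arm to arm, z up. Arms: upright strips 20 mm high; outer width here 49 mm sprung open, 25 mm when shut on the piece. The rest's two 22 mm high bars lie 45 mm before and behind this point
- tongs_jaw (a point): point midway between the tongs' jaws, half-way up them, 100 mm ahead of tongs_grip along x. Each jaw is a shallow upright V, 20 mm high and about 27 mm long, that seats a round body 32 mm in diameter; sprung open, about 72 mm are free between them. Each 1 mm of squeeze at the grip takes 2 mm off the gap. Axes as tongs_grip
- tongs: the whole tongs, about 220 mm long; origin 10 mm below tongs_grip; its arms are hinged 100 mm behind tongs_grip
- tong_left (a joint): angle by which each arm of the tongs has been squeezed, rad: 0 sprung open, 0.12 closed on the test piece, 0.17 the stop. The other arm always moves alike. It takes about 7 N on each arm at the grip to start, about 11 N at 0.12
- piece_mid (a point): the bisque test piece: small solid terracotta bottle shape, 45 mm high, 40 to 80 g; a round straight body 32 mm in diameter from 3 to 33 mm above its foot, above that a 20 to 24 mm wide neck. This point is on its axis, half-way up (22.5 mm above its foot); z is up. It starts upright on the kiln shelf
- piece: the same test piece; origin at the centre of its foot
- kiln_shelf: grey square slab, 110 x 110 mm, 16 mm thick, fixed to the bench; origin at the centre of its underside
- balance: the spring balance under the pan: grey box 150 x 150 mm, 56 mm high, fixed to the bench; origin at the centre of its underside, straight below pan_center
- saucer: bystander: shallow terracotta saucer, 90 mm wide, 22 mm high; origin at the centre of its underside
- jar: bystander: closed glaze jar, 56 mm in diameter, 65 mm high; origin at the centre of its underside
- kiln_post: bystander: pale upright ring-shaped kiln prop, 52 mm in diameter, 50 mm high, with a 24 mm hole through it; origin at the centre of its underside
- rib: bystander: flat wooden board (potter's rib), 60 x 100 x 12 mm; origin at the centre of its underside
- brush: bystander: wooden stick brush lying along its y axis, 160 mm long, 12 mm thick; origin about mid-length on its underside
- water_cup: bystander: grey plastic cup, 72 mm in diameter at the rim, 70 mm high; origin at the centre of its underside
Things that resemble listed ones, but are neither listed nor needed, are in the scene too. Leave any green look-alike of the balance alone.

How it is judged:
By the outcome, as a careful person would: the job done as asked, in the order asked, and still so for the second after the job is handed in, while the arm keeps its last pose, push and grip.
It also fails if it takes over 64 s, if anything falls off the work surface, if the arm or the gripper's body presses on something with over 40 N, if the wrist force passes 120 N, or if a joint passes its speed limit or range.

ROBOT

A 7-joint arm with a two-finger parallel gripper is mounted at the origin on the work surface. World frame = base frame: x ahead of the robot, y to its left, z up, the work surface at z = 0. Lengths are in m, angles in degrees, forces in N, time in s.
With the tool pointing down it reaches from about 0.425 to 0.875 m from the base axis. Payload 4.7 kg.
Tool frame: the origin (TCP) lies between the finger pads; the fingertips stand env.finger_overhang ahead of it and the grasp point (between the pads) lies 5 mm behind it (env.finger_overhang is the distance from the TCP to the fingertips, in m); z points along the fingers, y is the line along which they close (so a half turn about z gives the same grasp; the last joint's range is limited). The gripper opens to 87 mm and grips with 3 to 60 N. Pads are 19 mm wide; open, the fingers measure 117 mm over their backs; the gripper's body (75 mm by 190 mm) begins 51 mm behind the grasp point.
Start: joints at [-63.478, 18.392, -4.016, 83.108, 1.295, 78.541, -3.26], TCP at [0.282, 0.586, 0.201] pointing down, gripper open.
Joint ranges: [-163.93, 163.93], [-17.29, 119.83], [-79.2, 71.16], [3.27, 140.29], [-89.18, 269.18], [5.43, 117.66], [-154.24, 154.24]. Speed limits (degrees/s): [147.25, 147.25, 180, 180, 180, 180, 180].

INTERFACE

Orientations are given as [roll, pitch, yaw] about the fixed x, y, z axes, in that order (R = Rz(yaw) Ry(pitch) Rx(roll)).
In Python, from cell import telemetry, eyes, env, models gives the robot as it stands. The module is installed in compiled form; this text tells all that it offers.
- The arm moves only by the tool drive_tool, never from a script. Its arguments are lists of equal length, an entry for each row: "angular": the turn, a rotation vector about the tool's x, y, z in rad, a list of three; "delta_pos": the shift along the tool's x, y, z in cm, a list of three; "gripper": the finger opening in cm, from 0 to 8.7. A call has 1 to 20 rows; each row shifts and turns the commanded pose from where the row before left it, along the tool's axes as they then stand; what a row does not reach is not made up. A row lasts 1/10 s, in which the tool goes at most 50 mm and 8.59 degrees, less where a joint would pass 70% of its speed; a pose out of reach is approached as far as the arm can. A call with a gripper value outside its range is refused whole. The fingers move at their own pace and stop on an object; "squeeze" is the grip in N (left out, the last holds). Time passes only in rows, so rows that do not move let the fingers close. It gives the time, the measured TCP pose, the force, the opening and the grip force at its end, in the units of the state.
- telemetry.get_obs(): the state, without advancing time (a new reading comes with each control period).
- eyes.read_camera(name): name is "scene" or "top" or "wrist"; returns a dict with "pixels" (480x640x3 uint8, red, green, blue), "mtx" (3x3 intrinsics, pixels), "origin" and "orientation" of the camera in the world. Camera axes: x right, y down, z forward; pixel columns grow to the right and rows downward; lengths in m; the calibration is good to about 2 mm. A picture is of the moment at which its call begins. There is no depth.
- env.sign_off(): hands the job in; it is judged then, once.
Trained networks look in a picture, given as the dict that the camera call returned (one of the last four; its "shot" number tells which), for a name from the list of things; names that differ only in an ending like _2 or _b are one class to them, and where a whole thing is asked for, a point or a joint stands for the part that bears it (a point fixed in the world has none). Each returns a list of dicts, best first, with "p" (0 to 1); they miss things now and then, are a little off and sometimes report something else, mostly with a low value. They report only what shows in the picture. A call takes as long as a camera call. They do not tell look-alikes from the thing itself.
- models.search_frame(picture, target): "centre" ([column, row] in pixels, amid what is visible of it).
- models.cut_out(picture, target): "pixels" (480x640 bool, what is visible of it) and "centre" ([column, row] in pixels, amid what is visible of it).
The state is a dict: "time_s": time; "qpos": joint angles; "joint_velocities": joint speeds; "effort": joint torques, N m; "tool_pos": TCP position; "tool_rot": TCP orientation; "force": force on the tool from outside, world axes, zero at the start; "wrist_torque": the same for the moment, N m; "grip_width": finger opening in m; "grasp_force": force on a finger pad.
Only numpy, scipy, OpenCV 4.12 (cv2) and the standard library are available. Lean on these libraries where they do the work, as an engineer would, in place of code of your own. Each camera call takes 0.05 s, during which the arm holds its last target. There are 200 camera calls.

## Working session

There is one attempt and no reset: what is moved stays moved. The work goes in short steps, Python scripts to look and compute and a tool call to move; the robot and the scene stay as the last step left them, time stands still between calls to the robot, and variables do not carry over. Pictures are saved under pics/ and viewed, at most 10 in all, crops included, and the job is handed in when it is done.

Besides the shell and the picture viewer there is one more tool, called by a JSON object that holds its "name" and its "arguments". drive_tool: Moves the arm, as the interface text tells. Its arguments: {"type":"object","properties":{"angular":{"type":"array","items":{"type":"array","items":{"type":"number"}}},"delta_pos":{"type":"array","items":{"type":"array","items":{"type":"number"}}},"gripper":{"type":"array","items":{"type":"number"}},"squeeze":{"type":"number"}},"required":["angular","delta_pos","gripper"]}

```bash
mkdir -p pics; cat > h.py <<'E'
import numpy as np, cv2
from scipy.spatial.transform import Rotation as R
from cell import telemetry, eyes, env, models
def rot(c):
    o=np.array(c["orientation"],float)
    return o if o.shape==(3,3) else (R.from_euler('xyz',o,degrees=True).as_matrix() if o.size==3 else R.from_quat(o).as_matrix())
def ray(c,px,z):
    d=rot(c)@np.linalg.solve(np.array(c["mtx"]),[px[0],px[1],1.]); o=np.array(c["origin"])
    return o+d*(z-o[2])/d[2]
def proj(c,P):
    q=np.array(c["mtx"])@(rot(c).T@(np.array(P)-np.array(c["origin"]))); return q[:2]/q[2]
def save(c,n): cv2.imwrite("pics/"+n,c["pixels"][:,:,::-1])
E
python3 - <<'E'
from h import *
s=telemetry.get_obs(); print(s["time_s"],s["tool_pos"],s["tool_rot"],env.finger_overhang)
Z=dict(bowl=.022,pan_center=.092,tongs=.032,piece=.038,kiln_shelf=.016,balance=.05,saucer=.02,jar=.06,kiln_post=.05,rib=.012,brush=.01,water_cup=.06,tongs_grip=.032,tongs_jaw=.032)
for n in("top","scene"):
    c=eyes.read_camera(n); save(c,n+"0.png"); print(n,c["origin"],c["orientation"])
    for t,z in Z.items():
        try:
            for d in models.search_frame(c,t)[:4]: print(t,round(d["p"],2),np.round(d["centre"]),ray(c,d["centre"],z).round(3))
        except Exception as e: print(t,e)
E
```

```text
0.0 [0.2818069  0.58506648 0.19945497] [-1.79890310e+02  7.22786534e-03  1.54288618e+02] 0.014
top [0.503911   0.02260839 0.97144886] [-177.11131912    0.78780138  -88.43150925]
bowl 0.72 [263. 298.] [0.42  0.16  0.022]
bowl 0.25 [198. 221.] [0.584 0.308 0.022]
pan_center 0.82 [343. 222.] [ 0.585 -0.009  0.092]
pan_center 0.57 [339. 339.] [ 0.348 -0.007  0.092]
pan_center 0.34 [272. 174.] [0.678 0.14  0.092]
tongs 0.83 [493. 231.] [ 0.579 -0.335  0.032]
piece 0.63 [195. 228.] [0.568 0.309 0.038]
kiln_shelf 0.64 [196. 220.] [0.588 0.314 0.016]
balance 0.92 [343. 222.] [ 0.588 -0.01   0.05 ]
balance 0.79 [338. 336.] [ 0.348 -0.006  0.05 ]
balance 0.26 [489. 227.] [ 0.585 -0.32   0.05 ]
saucer 0.63 [270. 173.] [0.695 0.154 0.02 ]
jar 0.78 [412. 179.] [ 0.681 -0.152  0.06 ]
kiln_post 0.85 [421. 284.] [ 0.461 -0.178  0.05 ]
kiln_post 0.2 [238. 146.] [0.745 0.221 0.05 ]
rib 0.62 [240. 147.] [0.754 0.225 0.012]
brush 0.86 [428. 150.] [ 0.757 -0.197  0.01 ]
water_cup 0.85 [322. 139.] [0.763 0.039 0.06 ]
water_cup 0.47 [197. 229.] [0.564 0.298 0.06 ]
tongs_grip 0.61 [490. 224.] [ 0.594 -0.329
[... 563 characters left out ...]
kiln_shelf 0.65 [429. 341.] [0.598 0.318 0.016]
balance 0.77 [366. 212.] [0.381 0.008 0.05 ]
balance 0.73 [306. 260.] [0.601 0.009 0.05 ]
saucer 0.61 [333. 324.] [0.685 0.153 0.02 ]
saucer 0.54 [407. 254.] [0.414 0.149 0.02 ]
jar 0.8 [224. 252.] [ 0.703 -0.138  0.06 ]
kiln_post 0.46 [304. 238.] [ 0.549 -0.042  0.05 ]
kiln_post 0.22 [303. 262.] [0.61  0.007 0.05 ]
rib 0.77 [345. 373.] [0.756 0.238 0.012]
brush 0.57 [189. 271.] [ 0.763 -0.195  0.01 ]
water_cup 0.49 [409. 259.] [0.468 0.184 0.06 ]
water_cup 0.47 [205. 206.] [ 0.62  -0.298  0.06 ]
tongs_grip 0.8 [205. 205.] [ 0.594 -0.335  0.032]
tongs_grip 0.21 [224. 251.] [ 0.683 -0.165  0.032]
tongs_jaw 0.66 [207. 209.] [ 0.6   -0.318  0.032]
```

View pics/top0.png

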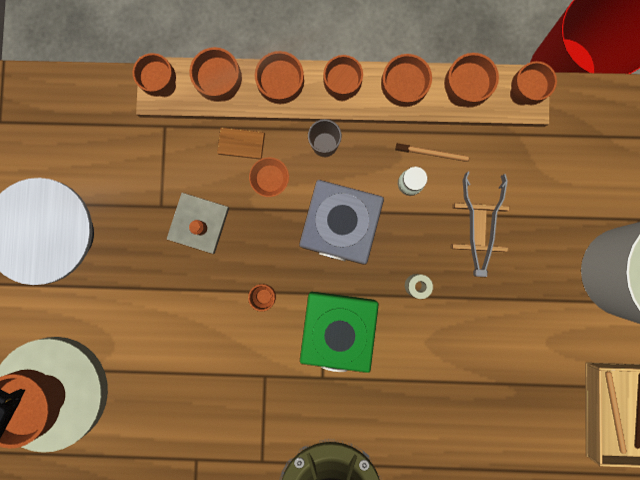

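View pics/scene0.png

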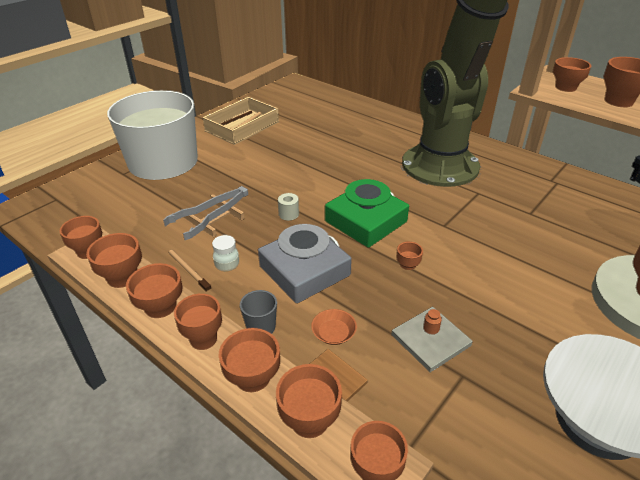

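The top view shows the grey balance at (342,220), the green look-alike at (339,335), the bowl at (262,296), the piece on its shelf at (198,228) and the tongs with jaws at (467/503,176) and hinge at (481,272). 
- Bowl candidates: (262,296) is small, deep and near 57 mm wide, so it fits. The saucer at (269,177) is wide and shallow, and the pots on the board at row 75 are too big. 
- Pan candidates: the grey one at (342,220) fits; the green one at (339,335) is the look-alike.

I'll confirm these in one composite crop.

```bash
python3 - <<'E'
from h import *
c=eyes.read_camera("top")
im=c["pixels"]
cr=lambda u,v,r:cv2.resize(im[v-r:v+r,u-r:u+r],(290,290),interpolation=cv2.INTER_CUBIC)
o=np.vstack([np.hstack([cr(262,296,30),cr(342,222,48)]),np.hstack([cr(198,226,36),cr(485,224,58)])])
cv2.imwrite("pics/crop.png",o[:,:,::-1])
for n,z in(("bowl",.022),("pan_center",.092),("tongs",.032),("piece",.038),("kiln_shelf",.016)):
    ds=models.cut_out(c,n)
    for d in ds[:2]:
        m=d["pixels"]; r=cv2.minAreaRect(np.argwhere(m)[:,::-1].astype(np.float32))
        print(n,round(d["p"],2),m.sum(),[np.round(x,1) for x in r],ray(c,r[0],z).round(4))
for n,p in(("hinge",(481,272)),("jl",(467,176)),("jr",(503,177))):print(n,ray(c,p,.032).round(4))
E
```

```text
bowl 0.84 508 [array([261.3, 297.3]), array([23.3, 25.5]), np.float64(45.0)] [0.4212 0.1631 0.022 ]
pan_center 0.81 2299 [array([339.2, 335.8]), array([53.7, 53. ]), np.float64(45.0)] [ 0.355  -0.0066  0.092 ]
pan_center 0.6 2275 [array([342., 220.]), array([52.8, 52.8]), np.float64(63.4)] [ 0.5881 -0.0063  0.092 ]
tongs 0.8 903 [array([484.5, 225. ]), array([102.,  43.]), np.float64(90.0)] [ 0.591  -0.3162  0.032 ]
piece 0.74 238 [array([198. , 227.5]), array([15., 18.]), np.float64(90.0)] [0.5689 0.3031 0.038 ]
piece 0.22 4955 [array([340.5, 223. ]), array([71.3, 72.5]), np.float64(14.0)] [ 0.5867 -0.005   0.038 ]
kiln_shelf 0.75 2317 [array([197.4, 223.3]), array([51.3, 50.5]), np.float64(17.7)] [0.5798 0.3115 0.016 ]
hinge [ 0.4895 -0.3096  0.032 ]
jl [ 0.6969 -0.2774  0.032 ]
jr [ 0.6966 -0.3553  0.032 ]
```

View pics/crop.png

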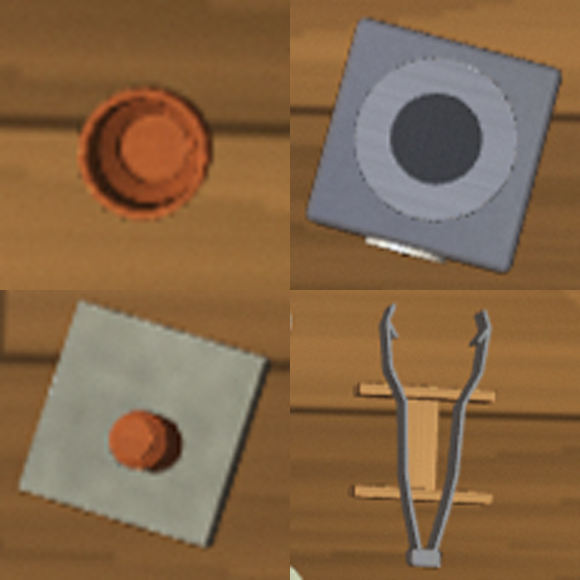

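The crop confirms the bowl, the grey pan, the piece and the tongs with their jaws towards +x. Now I'll go above the bowl.

{"name": "drive_tool", "arguments": {"angular": [[0,0,-0.112],[0,0,-0.112],[0,0,-0.112],[0,0,-0.112],[0,0,0],[0,0,0],[0,0,0],[0,0,0],[0,0,0],[0,0,0],[0,0,0],[0,0,0],[0,0,0],[0,0,0],[0,0,0]], "delta_pos": [[0,0,0],[0,0,0],[0,0,0],[0,0,0],[-1.39,-4.25,0],[-1.39,-4.25,0],[-1.39,-4.25,0],[-1.39,-4.25,0],[-1.39,-4.25,0],[-1.39,-4.25,0],[-1.39,-4.25,0],[-1.39,-4.25,0],[-1.39,-4.25,0],[-1.39,-4.25,0],[0,0,0]], "gripper": [8.7,8.7,8.7,8.7,8.7,8.7,8.7,8.7,8.7,8.7,8.7,8.7,8.7,8.7,8.7], "squeeze": 10}}

```text
time_s: 3.3
tool_pos: [0.4229, 0.154, 0.2011]
tool_rot: [-179.9, 0.1, 179.4]
force: [-0.0, 0.1, -0.1]
grip_width: 0.0872
grasp_force: 0.0
```

```bash
cat >> h.py <<'E'
def go(P,yaw=None):
    """cm along the tool's axes to world P, as it stands; turn to yaw about tool z (rad)"""
    s=telemetry.get_obs(); M=R.from_euler('xyz',s["tool_rot"],degrees=True)
    print("t",round(s["time_s"],2),"tcp",np.round(s["tool_pos"],4),np.round(s["tool_rot"],2))
    print(" cm",(M.inv().apply(np.array(P)-s["tool_pos"])*100).round(2))
    if yaw is not None: print(" turn",(M.inv()*R.from_euler('xyz',[180,0,yaw],degrees=True)).as_rotvec().round(3))
E
python3 - <<'E'
from h import *
c=eyes.read_camera("wrist"); save(c,"w1.png"); print(c["origin"],c["orientation"])
for d in models.cut_out(c,"bowl")[:2]:
    m=d["pixels"]; (u,r)=cv2.minEnclosingCircle(np.argwhere(m)[:,::-1].astype(np.float32)); print(d["p"],m.sum(),u,r,ray(c,u,.043))
t=eyes.read_camera("top")
for d in models.cut_out(t,"bowl")[:1]:
    m=d["pixels"]; (u,r)=cv2.minEnclosingCircle(np.argwhere(m)[:,::-1].astype(np.float32)); print(d["p"],m.sum(),u,r,ray(t,u,.043))
go([.421,.161,.15],180)
E
```

```text
[0.35384504 0.15457924 0.38538122] [1.65230514e+02 8.50716628e-02 8.93869217e+01]
0.59 2700 (331.1985168457031, 217.12380981445312) 29.782957077026367 [0.42235157 0.1586669  0.043     ]
0.17 2639 (199.0, 329.0) 70.83794403076172 [0.54301935 0.01605712 0.043     ]
0.54 128 (259.5, 289.5) 9.617792129516602 [0.43939333 0.16428567 0.043     ]
t 3.5 tcp [0.4204 0.1616 0.2007] [ 1.7997e+02  1.0000e-02 -1.7996e+02]
 cm [-0.06 -0.07  5.07]
 turn [0.001 0.    0.001]
```

View pics/w1.png

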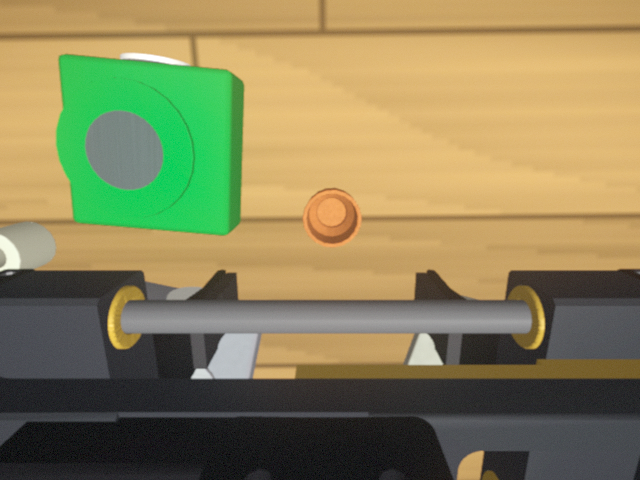

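The wrist view shows the bowl at (331,217), clear of everything, and the green look-alike at (150,145). I'll descend on the bowl and grip its collar.

{"name": "drive_tool", "arguments": {"angular": [[0,0,0],[0,0,0],[0,0,0],[0,0,0],[0,0,0],[0,0,0],[0,0,0],[0,0,0],[0,0,0],[0,0,0],[0,0,0],[0,0,0],[0,0,0],[0,0,0],[0,0,0],[0,0,0],[0,0,0],[0,0,0],[0,0,0],[0,0,0]], "delta_pos": [[-0.2,-0.2,0],[0,0,2.5],[0,0,2.5],[0,0,2.5],[0,0,2.5],[0,0,2.5],[0,0,2.0],[0,0,1.4],[0,0,1.0],[0,0,0],[0,0,0],[0,0,0],[0,0,0],[0,0,0],[0,0,0],[0,0,0],[0,0,0],[0,0,0],[0,0,0],[0,0,0]], "gripper": [8.7,8.7,8.7,8.7,8.7,8.7,8.7,8.7,8.7,8.7,8.7,7.5,7,6.5,6.2,6,5.8,5.5,5,5], "squeeze": 12}}

```text
time_s: 5.5
tool_pos: [0.4227, 0.1586, 0.0316]
tool_rot: [180.0, 0.0, 180.0]
force: [0.6, 0.6, 0.7]
grip_width: 0.0509
grasp_force: 0.0
```

```bash
python3 - <<'E'
from h import *
s=telemetry.get_obs(); print(s["grip_width"],s["grasp_force"],s["force"])
go([.588,-.007,.15],180)
E
```

```text
0.05088422570770949 0.0 [0.58699406 0.59052507 0.65952998]
t 5.5 tcp [0.4227 0.1586 0.0316] [180.     0.   179.96]
 cm [-16.54 -16.54 -11.84]
 turn [ 0.     0.    -0.001]
```

```bash
python3 - <<'E'
from h import *
c=eyes.read_camera("wrist"); s=eyes.read_camera("scene")
u,v=np.round(proj(s,[.42,.16,.04])).astype(int); print(u,v)
a=cv2.resize(s["pixels"][v-60:v+60,u-60:u+60],(400,400),interpolation=cv2.INTER_CUBIC)
b=cv2.resize(c["pixels"][120:420,170:470],(400,400))
cv2.imwrite("pics/g1.png",np.hstack([a,b])[:,:,::-1])
o=telemetry.get_obs();print(o["grip_width"],o["grasp_force"],o["force"])
E
```

```text
411 250
0.050133723393572416 0.0 [ 0.00652695  0.98434471 -0.10801399]
```

View pics/g1.png

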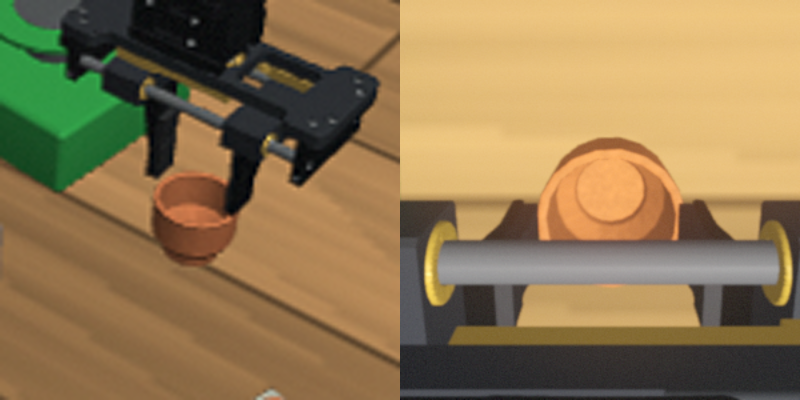

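The bowl has slipped out of the fingers and still stands upright at about (195,215) in the left crop. I'll measure where it is now.

```bash
python3 - <<'E'
from h import *
T=[.4227,.1586,.0176]
for n in("wrist","scene","top"):
    c=eyes.read_camera(n); print(n,rot(c)[:,1].round(2),rot(c)[:,2].round(2),"tcp px",proj(c,T).round())
    for d in models.cut_out(c,"bowl")[:2]:
        m=d["pixels"]; b=cv2.boundingRect(np.argwhere(m)[:,::-1].astype(np.int32)); print(round(d["p"],2),m.sum(),b,ray(c,d["centre"],.03).round(4))
        P=np.argwhere(m)[:,::-1]; 
        if n=="wrist":
            P=np.array([ray(c,p,.045) for p in P]);print(P.min(0),P.max(0))
E
```

```text
wrist [ 0.97 -0.    0.25] [ 0.25 -0.   -0.97] tcp px [327. 266.]
0.75 6809 (274, 223, 108, 112) [0.4191 0.1593 0.03  ]
[0.39083531 0.13135431 0.045     ] [0.45174051 0.18632373 0.045     ]
scene [ 0.49  0.4  -0.77] [-0.59 -0.49 -0.63] tcp px [408. 258.]
0.69 624 (395, 241, 27, 30) [0.4273 0.1626 0.03  ]
top [-1.   -0.03 -0.05] [ 0.05  0.02 -1.  ] tcp px [264. 296.]
```

```bash
python3 - <<'E'
from h import *
c=eyes.read_camera("scene")
for z in(.0176,.03,.04,.05):print(z,proj(c,[.4227,.1336,z]).round(1),proj(c,[.4227,.1836,z]).round(1))
u,v=411,250
cv2.imwrite("pics/g2.png",cv2.resize(c["pixels"][v-35:v+35,u-35:u+35],(600,600),interpolation=cv2.INTER_CUBIC)[:,:,::-1])
s=telemetry.get_obs();print(s["tool_pos"],s["effort"],s["qpos"])
E
```

```text
0.0176 [399.1 253.3] [417.9 262.7]
0.03 [399.6 249.2] [418.6 258.5]
0.04 [400.  245.8] [419.1 255.2]
0.05 [400.4 242.4] [419.6 251.7]
[0.42274428 0.15854122 0.03157515] [ 1.08965876e-03 -2.85864383e+01  4.05958705e-01 -2.60827821e+01
  1.40324235e-02  8.54318286e-02 -1.19823656e-05] [-35.93753088   3.41623814  12.35738921 121.67118727  -0.89439713
  54.98929769  66.86633567]
```

View pics/g2.png

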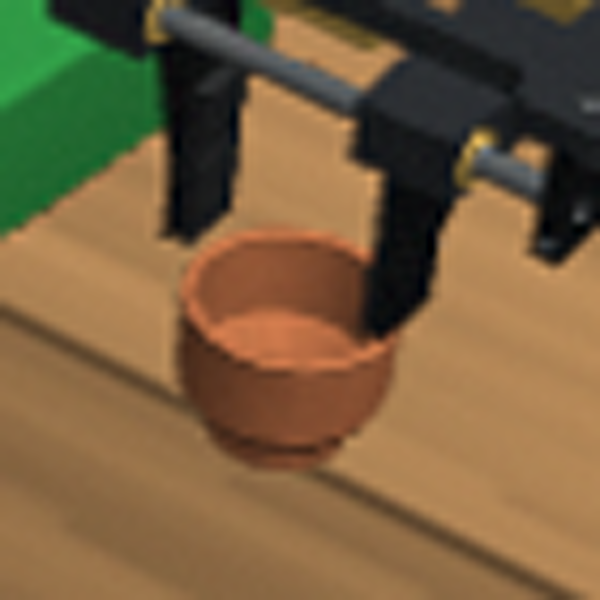

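The enlarged view shows both fingertips at rim height, at about (399,243) and (420,254) in the scene image. They stand some 25 to 30 mm higher than the reading implies, so they closed over the bowl. I'll lift, open, and go down further in slow steps.

{"name": "drive_tool", "arguments": {"angular": [[0,0,0],[0,0,0],[0,0,0],[0,0,0],[0,0,0],[0,0,0],[0,0,0],[0,0,0],[0,0,0],[0,0,0],[0,0,0]], "delta_pos": [[0,0,-2],[0,0,0],[0,0,0],[0,0,0],[0,0,0],[0,0,0],[0,0,0],[0,0,1.2],[0,0,1.2],[0,0,1.0],[0,0,0]], "gripper": [5,8.7,8.7,8.7,8.7,8.7,8.7,8.7,8.7,8.7,8.7]}}

```text
time_s: 7.05
tool_pos: [0.421, 0.1577, 0.0154]
tool_rot: [-179.9, -0.2, 180.0]
force: [-0.3, 0.2, -0.5]
grip_width: 0.0868
grasp_force: 0.0
```

```bash
python3 - <<'E'
from h import *
o=telemetry.get_obs();print(o["tool_pos"],o["grip_width"],o["force"])
c=eyes.read_camera("scene"); w=eyes.read_camera("wrist"); x,y,_=o["tool_pos"]
for z in(0.003,.02,.03,.04,.05):print(z,proj(c,[x,y-.0435,z]).round(1),proj(c,[x,y+.0435,z]).round(1),"w",proj(w,[x-.0095,y-.0435,z]).round(1),proj(w,[x-.0095,y+.0435,z]).round(1))
u,v=411,250
a=cv2.resize(c["pixels"][v-35:v+35,u-35:u+35],(400,400),interpolation=cv2.INTER_CUBIC)
b=cv2.resize(w["pixels"][150:430,180:460],(400,400))
cv2.imwrite("pics/g3.png",np.hstack([a,b])[:,:,::-1])
for d in models.cut_out(w,"bowl")[:2]:
    P=np.array([ray(w,p,.045) for p in np.argwhere(d["pixels"])[:,::-1]]);print(d["p"],P.min(0),P.max(0))
E
```

```text
[0.42099379 0.15767801 0.01539166] 0.08676860890141183 [-0.29853574  0.20894606 -0.46780274]
0.003 [391.9 254.2] [424.4 270.5] w [251.3 249.8] [400.8 249.8]
0.02 [392.5 248.6] [425.3 264.9] w [244.8 258.7] [407.3 258.8]
0.03 [392.8 245.3] [425.9 261.5] w [240.4 264.8] [411.6 264.8]
0.04 [393.2 241.9] [426.4 258.1] w [235.5 271.5] [416.5 271.5]
0.05 [393.6 238.5] [427.  254.7] w [230.1 279. ] [421.9 279. ]
0.89 [0.3903033 0.1301194 0.045    ] [0.45194495 0.1875416  0.045     ]
```

View pics/g3.png

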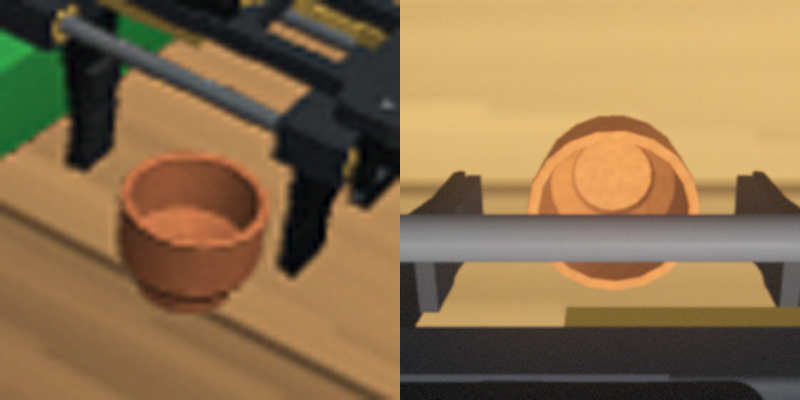

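The fingertips now sit at about (391,244) and (428,263) in the scene image, which puts them near z = 0.03 when the reading implies 0.001. So the tips stand about 15 mm above the TCP reading. I'll go 1.6 cm lower and close.

{"name": "drive_tool", "arguments": {"angular": [[0,0,0],[0,0,0],[0,0,0],[0,0,0],[0,0,0],[0,0,0],[0,0,0],[0,0,0],[0,0,0],[0,0,0],[0,0,0],[0,0,0],[0,0,0]], "delta_pos": [[-0.2,0.1,0.4],[0,0,0.4],[0,0,0.4],[0,0,0.4],[0,0,0],[0,0,0],[0,0,0],[0,0,0],[0,0,0],[0,0,0],[0,0,0],[0,0,0],[0,0,0]], "gripper": [8.7,8.7,8.7,8.7,8.7,7.5,7,6.5,6.2,6,5.8,5.5,5], "squeeze": 12}}

```text
time_s: 8.5
tool_pos: [0.4248, 0.1596, 0.0016]
tool_rot: [180.0, 0.0, 180.0]
force: [-0.6, 0.2, 0.7]
grip_width: 0.0576
grasp_force: 12.0
```

Gripped at 57.6 mm, which is the collar. I'll lift and carry it over the grey pan.

{"name": "drive_tool", "arguments": {"angular": [[0,0,0],[0,0,0],[0,0,0],[0,0,0],[0,0,0],[0,0,0],[0,0,0],[0,0,0],[0,0,0],[0,0,0],[0,0,0],[0,0,0],[0,0,0],[0,0,0],[0,0,0],[0,0,0],[0,0,0],[0,0,0],[0,0,0],[0,0,0]], "delta_pos": [[0,0,-0.5],[0,0,-1.5],[0,0,-2.5],[0,0,-2.5],[0,0,-2.5],[0,0,-2.5],[0,0,-1.5],[-0.8,-0.8,0],[-1.7,-1.7,0],[-2,-2,0],[-2,-2,0],[-2,-2,0],[-2,-2.2,0],[-2,-2.2,0],[-1.7,-1.7,0],[-1.2,-1.2,0],[-0.9,-0.9,0],[0,0,0],[0,0,0],[0,0,0]], "gripper": [5,5,5,5,5,5,5,5,5,5,5,5,5,5,5,5,5,5,5,5]}}

```text
time_s: 10.5
tool_pos: [0.5869, -0.0065, 0.1363]
tool_rot: [180.0, -0.0, -180.0]
force: [0.5, 0.0, 0.0]
grip_width: 0.0574
grasp_force: 12.1
```

```bash
python3 - <<'E'
from h import *
w=eyes.read_camera("wrist"); c=eyes.read_camera("scene")
o=telemetry.get_obs();print(o["grip_width"],o["grasp_force"],o["force"])
go([.5875,-.007,.13],180)
u,v=np.round(proj(c,[.588,-.007,.12])).astype(int)
a=cv2.resize(c["pixels"][v-60:v+60,u-60:u+60],(400,400),interpolation=cv2.INTER_CUBIC)
b=cv2.resize(w["pixels"][80:480,120:520],(400,400))
cv2.imwrite("pics/g4.png",np.hstack([a,b])[:,:,::-1])
for n,z in(("pan_center",.092),("bowl",.145),("balance",.056)):
  for d in models.cut_out(w,n)[:2]:
    P=np.argwhere(d["pixels"])[:,::-1].astype(np.float32); e=cv2.fitEllipse(cv2.convexHull(P)); print(n,round(d["p"],2),len(P),np.round(e[0]),np.round(e[1]),ray(w,e[0],z).round(4), ray(w,d["centre"],z).round(4))
E
```

```text
0.05771287324458043 12.085887126805517 [ 0.59530794  0.1032799  -1.85169012]
t 10.6 tcp [ 0.5872 -0.0065  0.1366] [ 1.7996e+02 -1.0000e-02 -1.7996e+02]
 cm [-0.03 -0.05  0.66]
 turn [ 0.001 -0.     0.001]
pan_center 0.68 9725 [326. 242.] [135. 160.] [ 0.5805 -0.0067  0.092 ] [ 0.5666 -0.0085  0.092 ]
bowl 0.63 9233 [326. 299.] [129. 134.] [ 0.5978 -0.007   0.145 ] [ 0.5887 -0.0075  0.145 ]
bowl 0.34 9837 [325. 241.] [133. 161.] [ 0.5656 -0.0072  0.145 ] [ 0.5556 -0.0078  0.145 ]
balance 0.72 23024 [325. 231.] [243. 246.] [ 0.5813 -0.0075  0.056 ] [ 0.5553 -0.0095  0.056 ]
balance 0.55 6824 [315.   1.] [ 85. 229.] [ 0.4263 -0.0145  0.056 ] [ 4.345e-01 -4.000e-04  5.600e-02]
```

View pics/g4.png

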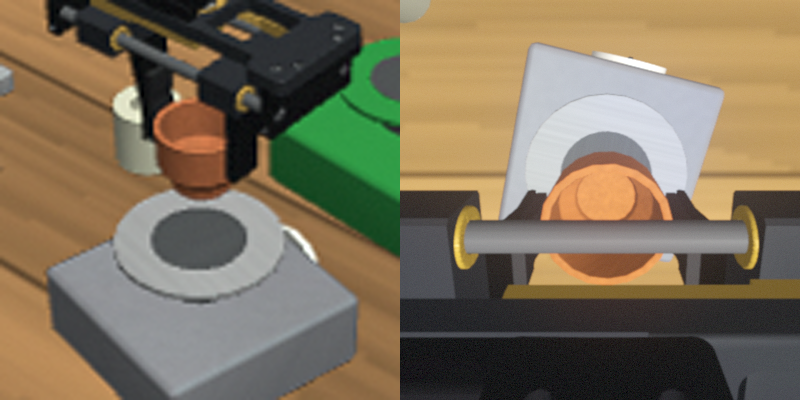

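The bowl hangs upright and centred over the grey pan. The pan's centre is near (326,254) in the wrist image, about (0.589,-0.007), and the green look-alike is clear. I'll lower it gently.

{"name": "drive_tool", "arguments": {"angular": [[0,0,0],[0,0,0],[0,0,0],[0,0,0],[0,0,0],[0,0,0],[0,0,0],[0,0,0],[0,0,0],[0,0,0],[0,0,0],[0,0,0]], "delta_pos": [[-0.15,0,1.0],[0,0,1.0],[0,0,0.7],[0,0,0.5],[0,0,0.3],[0,0,0.2],[0,0,0.1],[0,0,0.1],[0,0,0.1],[0,0,0.1],[0,0,0],[0,0,0]], "gripper": [5,5,5,5,5,5,5,5,5,5,5,5]}}

```text
time_s: 11.95
tool_pos: [0.5891, -0.0076, 0.0956]
tool_rot: [180.0, 0.0, 180.0]
force: [-0.7, -0.8, -0.6]
grip_width: 0.0578
grasp_force: 12.1
```

```bash
python3 - <<'E'
from h import *
for i in range(4):
    c=eyes.read_camera("scene"); o=telemetry.get_obs();print(o["tool_pos"],o["grip_width"],o["force"])
E
```

```text
[ 0.58915718 -0.00759996  0.09567146] 0.05758996762572515 [-0.14139994 -0.27722968 -0.37138279]
[ 0.58918285 -0.00758756  0.09569526] 0.057775701458071316 [ 0.09833065  0.30127938 -0.46523774]
[ 0.58914973 -0.00759721  0.09565858] 0.05765852635061934 [-0.12407079 -1.26249571 -0.62689936]
[ 0.5891482  -0.00757344  0.09562291] 0.057972484387157075 [-0.0802045   0.20001497 -0.2588554 ]
```

{"name": "drive_tool", "arguments": {"angular": [[0,0,0],[0,0,0],[0,0,0]], "delta_pos": [[0,0,0.1],[0,0,0.1],[0,0,0]], "gripper": [5,5,5]}}

```text
time_s: 12.45
tool_pos: [0.589, -0.0076, 0.0934]
tool_rot: [-180.0, -0.0, 180.0]
force: [-1.5, 0.5, -0.3]
grip_width: 0.0576
grasp_force: 12.1
```

```bash
python3 - <<'E'
from h import *
for i in range(4):
    c=eyes.read_camera("scene"); o=telemetry.get_obs();print(o["tool_pos"],o["grip_width"],o["force"])
E
```

```text
[ 0.58904117 -0.00758033  0.09346814] 0.05746692328396697 [-0.71941956  0.4679741  -1.33011735]
[ 0.5890368  -0.00758849  0.09352063] 0.057690495170632614 [ 0.81222998  0.45775649 -1.7263928 ]
[ 0.58904884 -0.00756586  0.09354543] 0.05744529994213332 [ 0.13668784  0.13017159 -1.1810734 ]
[ 0.58911431 -0.00760884  0.09359307] 0.05769618115640446 [-0.5596021   1.08986969 -0.99078235]
```

{"name": "drive_tool", "arguments": {"angular": [[0,0,0],[0,0,0],[0,0,0],[0,0,0]], "delta_pos": [[0,0,0.1],[0,0,0.1],[0,0,0],[0,0,0]], "gripper": [5,5,5,5]}}

```text
time_s: 13.05
tool_pos: [0.5892, -0.0076, 0.0917]
tool_rot: [180.0, 0.0, 180.0]
force: [0.4, -0.3, -0.1]
grip_width: 0.0581
grasp_force: 12.1
```

```bash
python3 - <<'E'
from h import *
F=[]
for i in range(5):
    c=eyes.read_camera("scene"); o=telemetry.get_obs();F.append(o["force"])
print(o["tool_pos"],np.mean(F,0),np.std(F,0))
for n,z in(("pan_center",.09),("bowl",.11)):
    d=models.cut_out(c,n)[0]; print(n,d["p"],cv2.boundingRect(np.argwhere(d["pixels"])[:,::-1].astype(np.int32)))
print(proj(c,[.589,-.007,.09]),proj(c,[.589,-.007,.135]))
E
```

```text
[ 0.58918927 -0.00759122  0.09164871] [ 0.1942077  -0.03774415  0.03674222] [0.49801311 0.27807842 0.46393358]
pan_center 0.87 (279, 230, 50, 28)
bowl 0.84 (289, 215, 23, 30)
[303.73825361 239.5557713 ] [303.20658795 222.88214148]
```

The vertical force rose from about -1.3 to 0 N, so the pan now carries the bowl. I'll let go and rise.

{"name": "drive_tool", "arguments": {"angular": [[0,0,0],[0,0,0],[0,0,0],[0,0,0],[0,0,0],[0,0,0],[0,0,0],[0,0,0],[0,0,0],[0,0,0],[0,0,0],[0,0,0],[0,0,0],[0,0,0],[0,0,0],[0,0,0]], "delta_pos": [[0,0,0],[0,0,0],[0,0,0],[0,0,0],[0,0,0],[0,0,0],[0,0,0],[0,0,0],[0,0,-0.5],[0,0,-1.5],[0,0,-2.5],[0,0,-2.5],[0,0,-2.5],[0,0,-1.5],[0,0,0],[0,0,0]], "gripper": [5.9,6.1,6.4,6.8,7.4,8,8.7,8.7,8.7,8.7,8.7,8.7,8.7,8.7,8.7,8.7]}}

```text
time_s: 15.0
tool_pos: [0.5889, -0.0076, 0.2014]
tool_rot: [180.0, -0.0, 180.0]
force: [0.1, -0.7, -1.2]
grip_width: 0.087
grasp_force: 0.0
```

```bash
python3 - <<'E'
from h import *
w=eyes.read_camera("wrist");c=eyes.read_camera("scene")
for p,n,z in((w,"bowl",.135),(w,"pan_center",.09),(c,"bowl",.112)):
    d=models.cut_out(p,n)[0]; P=np.argwhere(d["pixels"])[:,::-1]; Q=np.array([ray(p,q,z) for q in P]); print(n,round(d["p"],2),cv2.boundingRect(P.astype(np.int32)),Q.min(0).round(3),Q.max(0).round(3))
# grip estimate: hinge to jaws
h=np.array([.4895,-.3096]);j=np.array([.70,-.317]);d=(j-h)/np.linalg.norm(j-h);g=h+.1*d
print("grip",g,np.degrees(np.arctan2(d[1],d[0])));go([g[0],g[1],.15],180+np.degrees(np.arctan2(d[1],d[0])))
E
```

```text
bowl 0.84 (286, 199, 79, 79) [ 0.557 -0.037  0.135] [0.616 0.02  0.135]
pan_center 0.7 (0, 102, 80, 169) [ 0.487 -0.296  0.09 ] [ 0.626 -0.226  0.09 ]
bowl 0.91 (290, 214, 27, 31) [ 0.538 -0.058  0.112] [0.625 0.025 0.112]
grip [ 0.58943827 -0.31311327] -2.013369302815181
t 15.25 tcp [ 0.5884 -0.0076  0.2003] [-1.7998e+02 -1.2000e-01  1.7995e+02]
 cm [ -0.13 -30.55   5.04]
 turn [-0.    -0.002  0.034]
```

The bowl stands on the pan with its rim centred at about (0.587,-0.008). Now I'll go above the tongs.

{"name": "drive_tool", "arguments": {"angular": [[0,0,0.034],[0,0,0],[0,0,0],[0,0,0],[0,0,0],[0,0,0],[0,0,0],[0,0,0],[0,0,0],[0,0,0],[0,0,0],[0,0,0]], "delta_pos": [[0,0,0],[0,-1.5,0],[0,-3.5,0],[0,-4.5,0],[0,-4.5,0],[0,-4.5,0],[0,-4.5,0],[0,-4,0],[0,-2.5,0],[0,-1,0],[0,0,0],[0,0,0]], "gripper": [8.7,8.7,8.7,8.7,8.7,8.7,8.7,8.7,8.7,8.7,8.7,8.7]}}

```text
time_s: 16.45
tool_pos: [0.5789, -0.3108, 0.2012]
tool_rot: [179.9, -0.0, 178.1]
force: [0.3, -0.3, -0.4]
grip_width: 0.0868
grasp_force: 0.0
```

```bash
python3 - <<'E'
from h import *
w=eyes.read_camera("wrist"); save(w,"w5.png")
go([.5894,-.3131,.1],178)
for n in("tongs","tongs_grip","tongs_jaw"):
  for d in models.search_frame(w,n)[:2]: print(n,round(d["p"],2),np.round(d["centre"]),ray(w,d["centre"],.032).round(4))
E
```

```text
t 16.5 tcp [ 0.5792 -0.3101  0.2013] [1.7991e+02 1.0000e-02 1.7817e+02]
 cm [-1.02 -0.28 10.13]
 turn [0.002 0.    0.003]
tongs 0.9 [342. 179.] [ 0.542  -0.2943  0.032 ]
tongs 0.17 [589. 206.] [ 0.578  -0.0451  0.032 ]
tongs_grip 0.98 [339. 177.] [ 0.5404 -0.2969  0.032 ]
tongs_grip 0.48 [350. 215.] [ 0.5788 -0.2867  0.032 ]
tongs_jaw 0.6 [308. 183.] [ 0.5453 -0.3281  0.032 ]
```

View pics/w5.png

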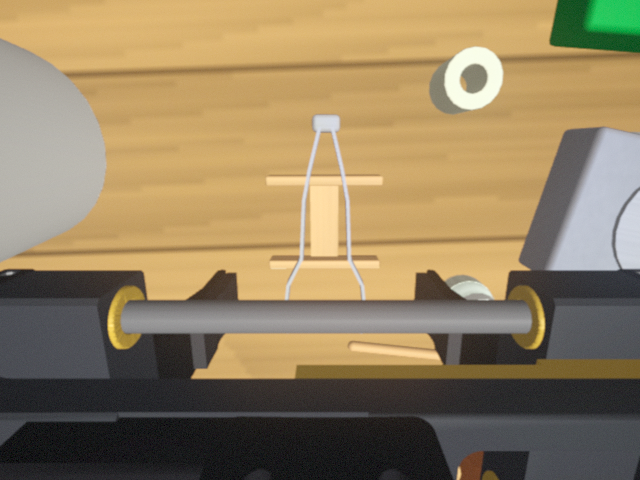

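The wrist view shows the tongs: hinge at (326,123), arms at columns 303 and 349 at row 220, and the rest's bars at rows 180 and 262.

```bash
python3 - <<'E'
from h import *
w=eyes.read_camera("wrist")
a,b=ray(w,(324.5,180),.022),ray(w,(325,262.5),.022); h=ray(w,(326,121),.04); m=ray(w,(326,221),.042); l,r=ray(w,(303,221),.042),ray(w,(349,221),.042); jw=ray(w,(325.5,290),.042)
print(a,b,np.linalg.norm(a-b),(a+b)/2,"hinge",h,"mid",m,np.linalg.norm(l-r),"front",jw)
for z in(.2,.03,.014):print(proj(w,[.5792,-.3101,z]))
E
```

```text
[ 0.54427057 -0.31095332  0.022     ] [ 0.63266702 -0.31327274  0.022     ] 0.08842687342834933 [ 0.58846879 -0.31211303  0.022     ] hinge [ 0.48835648 -0.30769698  0.04      ] mid [ 0.58270982 -0.31065116  0.042     ] 0.045597801500857515 front [ 0.65616955 -0.31347155  0.042     ]
[327.12551886 273.15752298]
[326.41802494 215.20061138]
[326.38319224 212.34716497]
```

{"name": "drive_tool", "arguments": {"angular": [[0,0,0],[0,0,0],[0,0,0],[0,0,0],[0,0,0],[0,0,0],[0,0,0],[0,0,0],[0,0,0],[0,0,0],[0,0,0],[0,0,0],[0,0,0],[0,0,0]], "delta_pos": [[-0.9,-0.1,0],[0,0,1.5],[0,0,2.5],[0,0,2.5],[0,0,2.5],[0,0,2.5],[0,0,2.5],[0,0,2.0],[0,0,1.5],[0,0,1.0],[0,0,0.8],[0,0,0.5],[0,0,0],[0,0,0]], "gripper": [8.7,8.7,8.7,8.7,8.7,8.7,8.7,8.7,8.7,8.7,8.7,8.7,8.7,8.7], "squeeze": 25}}

```text
time_s: 18.1
tool_pos: [0.588, -0.314, 0.0042]
tool_rot: [-180.0, 0.1, 178.0]
force: [0.6, -1.4, 0.1]
grip_width: 0.087
grasp_force: 0.0
```

{"name": "drive_tool", "arguments": {"angular": [[0,0,0],[0,0,0],[0,0,0],[0,0,0],[0,0,0],[0,0,0],[0,0,0],[0,0,0],[0,0,0],[0,0,0],[0,0,0]], "delta_pos": [[0,0,0.3],[0,0,0],[0,0,0],[0,0,0],[0,0,0],[0,0,0],[0,0,0],[0,0,0],[0,0,0],[0,0,0],[0,0,0]], "gripper": [8.7,7.5,6.5,6,5.5,5.2,4.9,4.6,4.4,4.2,4.2], "squeeze": 25}}

```text
time_s: 19.2
tool_pos: [0.5875, -0.3136, 0.0006]
tool_rot: [180.0, 0.0, 178.0]
force: [0.7, 0.1, 0.5]
grip_width: 0.0427
grasp_force: 8.2
```

The tongs are gripped (8 N at 42.7 mm). I'll lift them straight up and check.

{"name": "drive_tool", "arguments": {"angular": [[0,0,0],[0,0,0],[0,0,0],[0,0,0],[0,0,0],[0,0,0],[0,0,0],[0,0,0],[0,0,0],[0,0,0],[0,0,0],[0,0,0]], "delta_pos": [[0,0,-0.5],[0,0,-1],[0,0,-2],[0,0,-2],[0,0,-2.5],[0,0,-2.5],[0,0,-2.5],[0,0,-2],[0,0,-1.5],[0,0,-0.5],[0,0,0],[0,0,0]], "gripper": [4.2,4.2,4.2,4.2,4.2,4.2,4.2,4.2,4.2,4.2,4.2,4.2]}}

```text
time_s: 20.4
tool_pos: [0.5869, -0.3134, 0.1695]
tool_rot: [180.0, -0.1, 178.0]
force: [-0.8, -0.8, -0.6]
grip_width: 0.0422
grasp_force: 7.9
```

```bash
python3 - <<'E'
from h import *
from scipy.optimize import least_squares
o=telemetry.get_obs();print(o["grip_width"],o["grasp_force"],o["force"],o["tool_pos"])
cs=[eyes.read_camera(n) for n in("top","scene")]
def tri(n,lo=(0,0,0)):
    px=[]
    for c in cs:
        d=models.cut_out(c,n); 
        for e in d[:3]: print(n,round(e["p"],2),np.round(e["centre"],1),e["pixels"].sum(),cv2.boundingRect(np.argwhere(e["pixels"])[:,::-1].astype(np.int32)))
        px.append(np.array(d[0]["centre"]))
    f=lambda P:np.concatenate([proj(c,P)-p for c,p in zip(cs,px)])
    r=least_squares(f,[.57,.3,.04]); print(n,r.x.round(4),r.fun.round(1))
tri("piece"); tri("kiln_shelf"); tri("tongs"); tri("bowl")
u=480;v=225
u,v=np.round(proj(cs[1],[.6,-.31,.2])).astype(int);a=cs[1]["pixels"][max(v-75,0):v+75,max(u-75,0):u+75]
u,v=np.round(proj(cs[1],[.57,.305,.04])).astype(int);b=cs[1]["pixels"][v-50:v+50,u-50:u+50]
cv2.imwrite("pics/g6.png",np.hstack([cv2.resize(a,(400,400),interpolation=2),cv2.resize(b,(400,400),interpolation=2)])[:,:,::-1])
E
```

```text
0.04218369210971133 7.854494154453278 [-0.76094993 -0.83378504 -0.55624369] [ 0.58692138 -0.31338486  0.16947572]
piece 0.79 [198.3 226.6] 227 (189, 220, 18, 16)
piece 0.27 [324.9 140.2] 1006 (308, 120, 33, 38)
piece 0.82 [431.2 322.2] 377 (423, 309, 19, 26)
piece [0.5712 0.3029 0.0357] [ 0.1 -0.1  0.2 -0. ]
kiln_shelf 0.71 [197.8 228.8] 196 (190, 221, 17, 14)
kiln_shelf 0.56 [196.2 219.7] 2332 (168, 194, 62, 60)
kiln_shelf 0.66 [430.1 341.4] 2583 (391, 307, 81, 65)
kiln_shelf [ 0.5728  0.3132 -0.0113] [ 2.2 -1.5  2.3 -0.2]
tongs 0.89 [525.7 241. ] 1151 (497, 154, 47, 128)
tongs 0.68 [304.4 265.6] 4386 (258, 228, 93, 75)
tongs 0.62 [187.6 150.9] 1042 (149, 129, 93, 48)
tongs [ 0.4626 -0.4025 -0.2542] [-47.7  39.  -67.3 -12.3]
bowl 0.72 [325.3 140.3] 968 (308, 120, 34, 37)
bowl 0.66 [343.6 215.6] 683 (329, 205, 29, 29)
bowl 0.26 [524.1 241.1] 1168 (497, 154, 47, 128)
bowl 0.83 [305.5 225.6] 669 (290, 215, 27, 30)
bowl [0.6949 0.0534 0.2261] [-13.4  10.3 -17.4  -1.9]
```

View pics/g6.png

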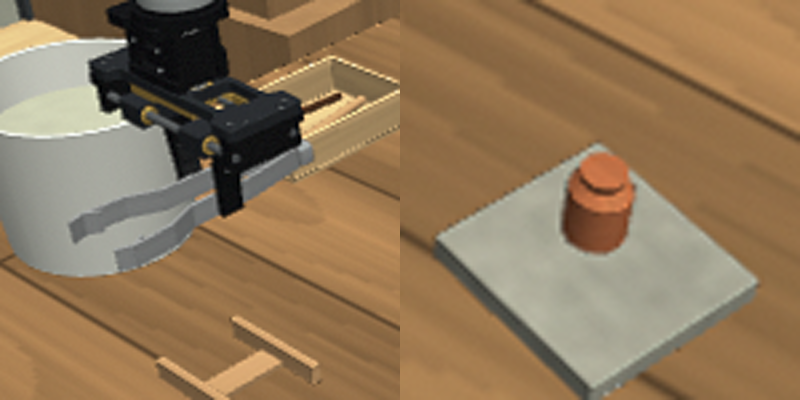

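The tongs hang level in the gripper, and the empty rest is below them. The piece stands upright on the shelf at about (431,322) in the scene image, near (0.571,0.303). I'll carry the tongs over at this height.

{"name": "drive_tool", "arguments": {"angular": [[0,0,0],[0,0,0],[0,0,0],[0,0,0],[0,0,0],[0,0,0],[0,0,0],[0,0,0],[0,0,0],[0,0,0],[0,0,0],[0,0,0],[0,0,0],[0,0,0],[0,0,0],[0,0,0],[0,0,0],[0,0,0],[0,0,0],[0,0,0]], "delta_pos": [[0.34,1.5,0],[0.56,2.5,0],[0.79,3.5,0],[0.88,3.9,0],[0.88,3.9,0],[0.88,3.9,0],[0.88,3.9,0],[0.88,3.9,0],[0.88,3.9,0],[0.88,3.9,0],[0.88,3.9,0],[0.88,3.9,0],[0.88,3.9,0],[0.88,3.9,0],[0.88,3.9,0],[0.79,3.5,0],[0.56,2.5,0],[0.27,1.2,0],[0,0,0],[0,0,0]], "gripper": [4.2,4.2,4.2,4.2,4.2,4.2,4.2,4.2,4.2,4.2,4.2,4.2,4.2,4.2,4.2,4.2,4.2,4.2,4.2,4.2]}}

```text
time_s: 22.9
tool_pos: [0.4705, 0.3042, 0.1706]
tool_rot: [-179.9, 0.0, 177.9]
force: [1.3, 0.2, -0.8]
grip_width: 0.0425
grasp_force: 7.9
```

```bash
python3 - <<'E'
from h import *
go([.470,.3065,.0045],178)
o=telemetry.get_obs();print(o["grip_width"],o["grasp_force"]); T=np.array(o["tool_pos"])
w=eyes.read_camera("wrist");t=eyes.read_camera("top");c=eyes.read_camera("scene")
for n,p in(("w",w),("t",t),("c",c)):
  print(n,"pred jaw",proj(p,T+[.101,-.0035,.0315]).round(),"pred piece",proj(p,[.571,.303,.038]).round())
  for k,z in(("tongs",.2),("tongs_jaw",.2),("piece",.038)):
    for d in models.cut_out(p,k)[:2]:
      P=np.argwhere(d["pixels"])[:,::-1]; print("  ",k,round(d["p"],2),np.round(d["centre"]),cv2.boundingRect(P.astype(np.int32)),len(P),ray(p,d["centre"],z).round(3))
  for k in("tongs_jaw","tongs_grip"):
    for d in models.search_frame(p,k)[:2]: print("  sf",k,round(d["p"],2),np.round(d["centre"]))
E
```

```text
t 22.9 tcp [0.4705 0.3042 0.1706] [-1.7994e+02  2.0000e-02  1.7795e+02]
 cm [ 0.07  0.25 16.61]
 turn [-0.001  0.    -0.001]
0.04251042236536266 7.854060083627701
w pred jaw [327. 471.] pred piece [329. 323.]
   tongs 0.68 [346. 134.] (277, 41, 99, 324) 8385 [0.398 0.315 0.2  ]
   tongs_jaw 0.98 [346. 127.] (278, 40, 98, 327) 8272 [0.394 0.315 0.2  ]
   piece 0.58 [330. 337.] (318, 334, 24, 13) 222 [0.587 0.304 0.038]
  sf tongs_jaw 0.74 [347. 130.]
  sf tongs_grip 0.79 [350. 132.]
t pred jaw [172. 219.] pred piece [198. 227.]
   tongs 0.93 [158. 247.] (150, 209, 46, 128) 904 [0.52  0.325 0.2  ]
   tongs_jaw 0.62 [157. 248.] (150, 209, 46, 128) 862 [0.52  0.327 0.2  ]
   piece 0.62 [199. 227.] (194, 222, 13, 13) 133 [0.57  0.301 0.038]
   piece 0.33 [199. 220.] (168, 193, 61, 61) 2120 [0.586 0.301 0.038]
  sf tongs_jaw 0.79 [160. 249.]
  sf tongs_grip 0.65 [270. 174.]
  sf tongs_grip 0.59 [158. 243.]
c pred jaw [443. 257.] pred piece [432. 321.]
   tongs 0.57 [452. 235.] (421, 210, 62, 64) 862 [0.505 0.282 0.2  ]
   tongs_jaw 0.69 [302. 246.] (278, 228, 51, 31) 918 [0.703 0.094 0.2  ]
   tongs_jaw 0.63 [452. 235.] (421, 211, 61, 63) 831 [0.505 0.282 0.2  ]
  sf tongs_jaw 0.58 [457. 237.]
  sf tongs_jaw 0.29 [345. 371.]
  sf tongs_grip 0.66 [449. 237.]
```

{"name": "drive_tool", "arguments": {"angular": [[0,0,0],[0,0,0],[0,0,0],[0,0,0],[0,0,0],[0,0,0],[0,0,0],[0,0,0],[0,0,0]], "delta_pos": [[0,0,0.8],[0,0,1.7],[0,0,2.5],[0,0,2.5],[0,0,2],[0,0,1],[0,0,0.5],[0,0,0],[0,0,0]], "gripper": [4.2,4.2,4.2,4.2,4.2,4.2,4.2,4.2,4.2]}}

```text
time_s: 24.7
tool_pos: [0.4709, 0.3062, 0.0615]
tool_rot: [179.9, 0.1, 178.0]
force: [-0.7, 0.9, -1.5]
grip_width: 0.0423
grasp_force: 7.9
```

```bash
python3 - <<'E'
from h import *
go([.470,.3065,.0045],178)
o=telemetry.get_obs();print(o["grip_width"],o["grasp_force"]); T=np.array(o["tool_pos"])
t=eyes.read_camera("top");c=eyes.read_camera("scene");w=eyes.read_camera("wrist")
for n,p in(("t",t),("c",c),("w",w)):
  print(n,"pred jaw",proj(p,T+[.101,-.0035,.0315]).round(),"tips",proj(p,T+[.115,.025,.04]).round(),proj(p,T+[.115,-.032,.04]).round(),"pred piece",proj(p,[.571,.303,.038]).round())
  for k in("tongs","piece"):
    for d in models.cut_out(p,k)[:1]:
      P=np.argwhere(d["pixels"])[:,::-1]; print("  ",k,round(d["p"],2),np.round(d["centre"]),cv2.boundingRect(P.astype(np.int32)),len(P))
      if k=="tongs" and n=="t":
        for r in range(P[:,1].min(),P[:,1].min()+22,3): 
            q=P[P[:,1]==r][:,0]; print("   ",r,q.min(),q.max(),ray(p,((q.min()+q.max())/2,r),T[2]+.041).round(3))
E
```

```text
t 24.7 tcp [0.4709 0.3062 0.0615] [1.7994e+02 7.0000e-02 1.7800e+02]
 cm [0.1  0.02 5.7 ]
 turn [0.001 0.001 0.   ]
0.04225183287664998 7.8543587028980255
t pred jaw [190. 224.] tips [175. 216.] [203. 217.] pred piece [198. 227.]
   tongs 0.55 [181. 255.] (170, 216, 40, 113) 729
    216 174 175 [0.586 0.332 0.102]
    219 172 176 [0.58  0.333 0.102]
    222 170 175 [0.574 0.336 0.102]
    225 170 208 [0.569 0.302 0.102]
    228 170 209 [0.563 0.301 0.102]
    231 170 209 [0.557 0.301 0.102]
    234 170 208 [0.551 0.301 0.102]
    237 170 208 [0.545 0.301 0.102]
   piece 0.74 [195. 228.] (189, 221, 16, 14) 177
c pred jaw [435. 302.] tips [446. 310.] [418. 296.] pred piece [432. 321.]
   tongs 0.98 [446. 279.] (415, 252, 61, 67) 664
   piece 0.83 [433. 321.] (422, 309, 19, 26) 391
w pred jaw [326. 471.] tips [381. 505.] [273. 508.] pred piece [327. 399.]
   tongs 0.96 [342. 130.] (278, 41, 98, 323) 8126
```

Aligned within 2 mm. I'll lower the jaws around the piece and close them.

{"name": "drive_tool", "arguments": {"angular": [[0,0,0],[0,0,0],[0,0,0],[0,0,0],[0,0,0],[0,0,0],[0,0,0],[0,0,0]], "delta_pos": [[0.05,0.1,1],[0,0,1.5],[0,0,1.2],[0,0,0.9],[0,0,0.7],[0,0,0.4],[0,0,0],[0,0,0]], "gripper": [4.2,4.2,4.2,4.2,4.2,4.2,4.2,4.2]}}

```text
time_s: 25.95
tool_pos: [0.4701, 0.3069, 0.0039]
tool_rot: [180.0, 0.0, 178.0]
force: [0.5, 0.1, -1.4]
grip_width: 0.0422
grasp_force: 7.9
```

```bash
python3 - <<'E'
from h import *
go([.470,.3065,.0045],178)
o=telemetry.get_obs();print(o["force"]); T=np.array(o["tool_pos"])
t=eyes.read_camera("top");c=eyes.read_camera("scene")
for n,p in(("t",t),("c",c)):
  print(n,"pred jaw",proj(p,T+[.101,-.0035,.0315]).round(),"pred piece",proj(p,[.571,.303,.038]).round())
  for k in("tongs","piece"):
    for d in models.cut_out(p,k)[:1]:
      P=np.argwhere(d["pixels"])[:,::-1]; print("  ",k,round(d["p"],2),np.round(d["centre"]),cv2.boundingRect(P.astype(np.int32)),len(P))
E
```

```text
t 25.95 tcp [0.4701 0.3069 0.0039] [1.7998e+02 3.0000e-02 1.7800e+02]
 cm [ 0.01 -0.04 -0.06]
 turn [0.    0.001 0.   ]
[ 0.51186399  0.06460781 -1.39793999]
t pred jaw [198. 227.] pred piece [198. 227.]
   tongs 0.94 [188. 251.] (179, 219, 38, 106) 649
   piece 0.74 [197. 227.] (190, 221, 17, 13) 168
c pred jaw [432. 322.] pred piece [432. 321.]
   tongs 0.98 [441. 301.] (413, 274, 58, 65) 584
   piece 0.7 [432. 325.] (423, 309, 18, 27) 386
```

{"name": "drive_tool", "arguments": {"angular": [[0,0,0],[0,0,0],[0,0,0],[0,0,0],[0,0,0],[0,0,0],[0,0,0],[0,0,0],[0,0,0],[0,0,0],[0,0,0],[0,0,0],[0,0,0],[0,0,0]], "delta_pos": [[0,0,0],[0,0,0],[0,0,0],[0,0,0],[0,0,0],[0,0,0],[0,0,0],[0,0,0],[0,0,0],[0,0,0],[0,0,0],[0,0,0],[0,0,0],[0,0,0]], "gripper": [4.0,3.8,3.6,3.4,3.2,3.0,2.8,2.7,2.6,2.5,2.4,2.2,2.0,2.0], "squeeze": 25}}

```text
time_s: 27.65
tool_pos: [0.4698, 0.3068, 0.0036]
tool_rot: [180.0, 0.0, 178.0]
force: [-0.4, 0.4, -1.9]
grip_width: 0.0273
grasp_force: 24.9
```

Closed on something firm: 25 N at 27.3 mm, which matches the 25 mm grip width once the arms' slant across the pads is counted. I'll lift a little and check.

{"name": "drive_tool", "arguments": {"angular": [[0,0,0],[0,0,0],[0,0,0],[0,0,0],[0,0,0],[0,0,0]], "delta_pos": [[0,0,-0.5],[0,0,-1],[0,0,-1.5],[0,0,-1],[0,0,0],[0,0,0]], "gripper": [2,2,2,2,2,2]}}

```text
time_s: 28.25
tool_pos: [0.47, 0.3069, 0.0442]
tool_rot: [180.0, 0.1, 178.0]
force: [-0.4, 0.2, -1.8]
grip_width: 0.0271
grasp_force: 24.9
```

```bash
cat > chk.py <<'E'
from h import *
o=telemetry.get_obs();print(o["grip_width"],o["grasp_force"],o["force"],o["tool_pos"]); T=np.array(o["tool_pos"])
J=T+[.101,-.0035,.0315]
for n in("top","scene"):
  p=eyes.read_camera(n); print(n,"pred piece mid",proj(p,J+[0,0,.004]).round(),"tool dz 4cm lower",proj(p,J-[0,0,.036]).round())
  for k in("tongs","piece","bowl"):
    for d in models.cut_out(p,k)[:2]:
      P=np.argwhere(d["pixels"])[:,::-1]; print("  ",k,round(d["p"],2),np.round(d["centre"]),cv2.boundingRect(P.astype(np.int32)),len(P),cv2.minAreaRect(P.astype(np.float32))[2])
E
python3 chk.py
```

```text
0.027108281006691506 24.946848785039037 [-0.3630016   0.17007836 -1.80111562] [0.47004683 0.3069464  0.04421812]
top pred piece mid [192. 225.] tool dz 4cm lower [198. 226.]
   piece 0.49 [190. 224.] (184, 218, 17, 17) 228 90.0
scene pred piece mid [435. 307.] tool dz 4cm lower [432. 321.]
   tongs 0.97 [447. 289.] (422, 266, 44, 55) 502 45.0
   piece 0.58 [433. 304.] (425, 295, 18, 25) 343 90.0
   bowl 0.89 [305. 230.] (290, 215, 26, 30) 633 90.0
   bowl 0.28 [256. 308.] (240, 291, 37, 41) 1209 6.709837436676025
```

The piece rose with the tongs. I'll lift on and carry it over the bowl.

{"name": "drive_tool", "arguments": {"angular": [[0,0,0],[0,0,0],[0,0,0],[0,0,0],[0,0,0],[0,0,0],[0,0,0],[0,0,0],[0,0,0],[0,0,0]], "delta_pos": [[0,0,-0.5],[0,0,-1],[0,0,-2],[0,0,-2],[0,0,-2],[0,0,-2],[0,0,-1.7],[0,0,-1],[0,0,-0.4],[0,0,0]], "gripper": [2,2,2,2,2,2,2,2,2,2]}}

```text
time_s: 29.65
tool_pos: [0.4699, 0.3068, 0.17]
tool_rot: [180.0, 0.0, 178.0]
force: [0.9, -0.0, -0.7]
grip_width: 0.0272
grasp_force: 24.9
```

{"name": "drive_tool", "arguments": {"angular": [[0,0,0],[0,0,0],[0,0,0],[0,0,0],[0,0,0],[0,0,0],[0,0,0],[0,0,0],[0,0,0],[0,0,0],[0,0,0],[0,0,0],[0,0,0],[0,0,0],[0,0,0]], "delta_pos": [[-0.09,-1,0],[-0.18,-2,0],[-0.27,-3,0],[-0.27,-3,0],[-0.27,-3,0],[-0.27,-3,0],[-0.27,-3,0],[-0.27,-3,0],[-0.27,-3,0],[-0.27,-3,0],[-0.2,-2.2,0],[-0.12,-1.3,0],[-0.05,-0.6,0],[0,0,0],[0,0,0]], "gripper": [2,2,2,2,2,2,2,2,2,2,2,2,2,2,2]}}

```text
time_s: 31.15
tool_pos: [0.4868, -0.0038, 0.1693]
tool_rot: [180.0, -0.0, 178.1]
force: [-0.3, 0.2, -1.3]
grip_width: 0.0273
grasp_force: 24.9
```

```bash
python3 chk.py; python3 - <<'E'
from h import *
go([.487,-.0045,.155],178)
c=eyes.read_camera("scene"); t=eyes.read_camera("top")
print("scene: rim",proj(c,[.588,-.008,.1345]).round(1),"t rim",proj(t,[.588,-.008,.1345]).round(1))
E
```

```text
0.027335913659167932 24.94663709658198 [-0.28513608  0.16017659 -1.32100193] [ 0.48678581 -0.0038042   0.16934412]
top pred piece mid [345. 214.] tool dz 4cm lower [344. 216.]
   tongs 0.47 [354. 221.] (331, 205, 27, 33) 174 3.3664605617523193
   piece 0.75 [343. 216.] (336, 206, 19, 19) 288 90.0
   bowl 0.71 [340. 224.] (329, 205, 26, 29) 237 57.094757080078125
scene pred piece mid [303. 195.] tool dz 4cm lower [303. 211.]
   tongs 0.91 [322. 183.] (290, 164, 66, 43) 695 56.3099365234375
   tongs 0.39 [300. 230.] (290, 215, 27, 29) 619 90.0
   piece 0.57 [303. 191.] (294, 183, 16, 25) 261 90.0
   piece 0.43 [304. 245.] (279, 228, 51, 31) 995 88.15238952636719
   bowl 0.63 [306. 231.] (289, 215, 28, 30) 697 90.0
t 31.55 tcp [ 0.4869 -0.0048  0.1696] [1.8000e+02 1.0000e-02 1.7804e+02]
 cm [-0.01  0.03  1.46]
 turn [0.    0.    0.001]
scene: rim [303.2 222.7] t rim [343.6 218. ]
```

The piece is over the bowl. I'll lower it by 1.5 cm, which leaves about 3 cm of clear air, and let it settle.

{"name": "drive_tool", "arguments": {"angular": [[0,0,0],[0,0,0],[0,0,0],[0,0,0],[0,0,0],[0,0,0],[0,0,0],[0,0,0],[0,0,0]], "delta_pos": [[0,0,0.3],[0,0,0.5],[0,0,0.5],[0,0,0.2],[0,0,0],[0,0,0],[0,0,0],[0,0,0],[0,0,0]], "gripper": [2,2,2,2,2,2,2,2,2]}}

```text
time_s: 32.55
tool_pos: [0.487, -0.005, 0.1547]
tool_rot: [180.0, 0.0, 178.0]
force: [-0.0, 0.1, -1.8]
grip_width: 0.0272
grasp_force: 24.9
```

```bash
python3 chk.py; python3 - <<'E'
from h import *
t=eyes.read_camera("top"); d=models.cut_out(t,"piece")[0]; b=cv2.boundingRect(np.argwhere(d["pixels"])[:,::-1].astype(np.int32)); print(b,ray(t,(b[0]+b[2]/2,b[1]+b[3]/2),.2).round(3))
w=eyes.read_camera("wrist")
for k in("bowl","pan_center"):
  for d in models.cut_out(w,k)[:1]: print(k,round(d["p"],2),np.round(d["centre"]))
E
```

```text
0.02724932169333206 24.947042581625283 [-0.04099449  0.14904977 -1.75798934] [ 0.48701612 -0.00500432  0.15471425]
top pred piece mid [345. 215.] tool dz 4cm lower [344. 217.]
   tongs 0.49 [338. 219.] (333, 211, 25, 12) 52 90.0
   piece 0.66 [346. 215.] (338, 208, 17, 17) 234 90.0
   bowl 0.77 [340. 224.] (329, 205, 26, 29) 235 59.931419372558594
scene pred piece mid [302. 201.] tool dz 4cm lower [303. 217.]
   tongs 0.59 [320. 188.] (290, 170, 64, 44) 835 56.3099365234375
   piece 0.68 [302. 199.] (293, 189, 17, 25) 266 36.02737045288086
   bowl 0.74 [306. 229.] (290, 215, 27, 30) 648 90.0
(337, 208, 18, 18) [ 0.583 -0.01   0.2  ]
bowl 0.71 [327. 354.]
pan_center 0.94 [324. 345.]
```

Everything is as it should be: the piece hangs centred over the bowl and holds steady. I'll hand it in.

```bash
python3 -c "
from cell import env
print(env.sign_off())"
```

```text
the job is handed in; nothing more can be done
None
```

The job is handed in at about 33 s of 64 s: the bowl stands released and centred on the grey balance's pan, and the tongs hold the bisque piece over it with about 3 cm of clear air; sign-off gave no verdict.

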